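Find the left-hand thread in the school workshop

ROBOT

A 7-joint arm with a two-finger parallel gripper is mounted at the origin on the work surface. World frame = base frame: x ahead of the robot, y to its left, z up, the work surface at z = 0. Lengths are in mm, angles in rad, forces in N, time in s.
With the tool pointing down it reaches from about 400 to 850 mm from the base axis. Payload 10.4 kg.
Tool frame: the origin (TCP) lies midway between the tips of the shut fingers; the grasp point (between the pads) lies env.hold_point_z behind it (env.hold_point_z is the distance from the TCP to the grasp point, in mm); z points along the fingers, y is the line along which they close (so a half turn about z gives the same grasp; the last joint's range is limited). The gripper opens to 85 mm and grips with 20 to 120 N. Pads are 22 mm wide; open, the fingers measure 114 mm over their backs; the gripper's body (76 mm by 85 mm) begins 54 mm behind the grasp point. The pads swing forward as they close: fully open they stand 13 mm farther back than shut.
Start: joints at [-1.214, 0.332, -0.065, 1.46, 0.022, 1.35, -0.088], TCP at [231.698, 580.489, 231.338] pointing down, gripper open.
Joint ranges: [-2.6, 2.6], [-0.5, 2.12], [-1.47, 1.34], [0.16, 2.42], [-1.27, 4.41], [0.06, 2.06], [-2.6, 2.6]. Speed limits (rad/s): [2.22, 2.22, 2.79, 2.79, 3.14, 3.14, 3.14].

INTERFACE

Orientations are given as a unit quaternion [w, x, y, z].
In Python, from workcell import env gives the robot as it stands. The module is installed in compiled form; this text tells all that it offers.
- The arm moves only by the tool play_rows, never from a script. Its argument "motion" is one flat list of numbers, 7 for each row, row after row: the turn, a rotation vector about the tool's x, y, z in rad, then the shift along the tool's x, y, z in mm, then the closure, from 0 (fully open) to 1 (shut). In form: [rx, ry, rz, tx, ty, tz, hand, rx, ry, rz, tx, ty, tz, hand, ...]. A call has exactly 5 rows; each row is the pose to reach, as a shift and turn from the pose commanded when the call began, along the tool's axes at that moment; what a row does not reach only later rows make up. A row lasts 1/8 s, in which the tool goes at most 62.5 mm and 10.7 degrees, less where a joint would pass 70% of its speed; a pose out of reach is approached as far as the arm can. A call with a gripper value outside its range is refused whole. The fingers move at their own pace and stop on an object; the grip force is fixed at half the most. Time passes only in rows, so rows that repeat a pose let the fingers close, or fill a call up. It gives the time, the measured TCP pose, the force, the opening and the grip force at its end, in the units of the state.
- env.state(): the state, without advancing time (a new reading comes with each control period).
- env.snapshot(name): name is "side" or "top"; returns a dict with "color" (480x640x3 uint8, blue, green, red), "fx", "fy", "cx", "cy" (pixels), "rvec" (rotation vector, rad) and "tvec" (3), from world to camera coordinates, as OpenCV has them. Camera axes: x right, y down, z forward; pixel columns grow to the right and rows downward; lengths in mm; the calibration is good to about 2 mm. A picture is of the moment at which its call begins. There is no depth.
- env.job_done(): hands the job in; it is judged then, once.
The state is a dict: "time": time; "q": joint angles; "qvel": joint speeds; "tau": joint torques, N m; "eef_pos": TCP position; "tool_rot": TCP orientation; "ft_force": force on the tool from outside, world axes, zero at the start; "moment": the same for the moment, N m; "finger_gap": finger opening in mm; "gripper_force": force on a finger pad.
Only numpy, scipy, OpenCV 4.12 (cv2) and the standard library are available. Lean on these libraries where they do the work, as an engineer would, in place of code of your own. Each camera call takes 0.05 s, during which the arm holds its last target. There are 200 camera calls.

TASK

Two threaded studs stand on the bench, each with a test nut running on it; one of them has a left-hand thread. First try each one where it stands by turning its blue bar handle clockwise (seen from above) by a good sixth of a turn, about 70 degrees, and see which way its nut travels: up is right-hand, down is left-hand. Then stand the whole left-hand one upright in the red tray, let go of it, and leave the right-hand one standing where it is.

Things in the scene. Friction and masses are not known exactly. Their poses are not given: they have to be found in the camera images.
- tester_a: thread tester A, loose, 0.65 kg, 104 mm tall: round dark steel foot 76 mm across, 16 thick; upright 16 mm steel stud with black thread ridges that swivels in it; brass test nut on the stud; blue bar handle on top for turning and lifting. The two differ only in thread slant. Origin: centre of the foot's underside, on the stud axis; z up; +y towards the nut's pointer
- tester_b: thread tester B, loose, 0.65 kg, 104 mm tall: round dark steel foot 76 mm across, 16 thick; upright 16 mm steel stud with black thread ridges that swivels in it; brass test nut on the stud; blue bar handle on top for turning and lifting. The two differ only in thread slant. Origin: centre of the foot's underside, on the stud axis; z up; +y towards the nut's pointer
- stud_a (a joint): swivel of stud A and its bar handle, rad; 0 at start, + clockwise from above, stops at +-1.4, light friction, stays as left; the heavy foot stays put. Bar 50 long, 14 wide (pinch this), from 78 to 104 mm above the foot's underside; at 0 it lies along the tester's x. Clockwise, a right-hand thread lifts the nut 9 mm per rad, a left-hand one lowers it
- stud_b (a joint): swivel of stud B and its bar handle, rad; 0 at start, + clockwise from above, stops at +-1.4, light friction, stays as left; the heavy foot stays put. Bar 50 long, 14 wide (pinch this), from 78 to 104 mm above the foot's underside; at 0 it lies along the tester's x. Clockwise, a right-hand thread lifts the nut 9 mm per rad, a left-hand one lowers it
- pointer_a (a point): outer end of the yellow pointer arm on tester A's hexagonal brass nut (18 mm tall), at the nut's mid-height, 34 mm from the stud axis, 43 mm above the foot's underside at the start. A thin guide post keeps the nut from turning, so it only travels up or down when the stud is turned
- pointer_b (a point): outer end of the yellow pointer arm on tester B's hexagonal brass nut (18 mm tall), at the nut's mid-height, 34 mm from the stud axis, 43 mm above the foot's underside at the start. A thin guide post keeps the nut from turning, so it only travels up or down when the stud is turned
- tray: open red plastic tray fixed to the bench, 160 x 160 mm outside, walls 5 mm thick and 28 mm tall, floor 5 mm thick; origin at the centre of its underside, z up, x and y along its sides
There are look-alikes about, which are no part of the job. What is shaped like the tester_a but green is not meant. Leave any white look-alike of the tray alone.

How it is judged:
By the outcome, as a careful person would: the job done as asked, in the order asked, and still so for the second after the job is handed in, with the robot touching nothing.
It also fails if it takes over 58 s, if anything falls off the work surface, if the arm or the gripper's body presses on something with over 40 N, if the wrist force passes 120 N, or if a joint passes its speed limit or range.

## Working session

There is one attempt and no reset: what is moved stays moved. The work goes in short steps, Python scripts to look and compute and a tool call to move; the robot and the scene stay as the last step left them, time stands still between calls to the robot, and variables do not carry over. Pictures are saved under pics/ and viewed, at most 13 in all, crops included, and the job is handed in when it is done.

Besides the shell and the picture viewer there is one more tool, called by a JSON object that holds its "op" and its "data", one argument or row to a line. play_rows: Moves the arm, as the interface text tells. Its arguments: {"type":"object","properties":{"motion":{"type":"array"}},"required":["motion"]}

```bash
mkdir -p pics; python3 - <<'E'
from workcell import env
import cv2
print(env.state(), env.hold_point_z)
for n in("side","top"):
    s=env.snapshot(n); cv2.imwrite(f"pics/{n}0.png",s["color"]); print({k:v for k,v in s.items() if k!="color"})
E
```

```text
{'time': 0.0, 'q': array([-1.2136016 ,  0.33287064, -0.06472205,  1.46094098,  0.02162344,
        1.34986569, -0.08849256]), 'qvel': array([ 1.58317841e-03, -1.64122324e-03, -1.63304862e-03, -5.82208267e-04,
       -4.77954276e-05,  3.23040648e-05, -9.96494107e-04]), 'tau': array([ 1.64767916e-04, -6.25450373e+01,  4.92552831e-02, -3.91607237e+01,
        1.62799854e-02,  9.91240988e-03, -5.11759808e-07]), 'eef_pos': array([231.57037293, 580.12541663, 230.51690992]), 'tool_rot': array([-9.21149828e-05,  1.88731336e-01,  9.82028513e-01, -6.87919276e-04]), 'ft_force': array([-0.23163228,  0.72979309, -0.11630587]), 'moment': array([ 0.00396419, -0.02946502, -0.00764696]), 'gripper_force': 0.0, 'finger_gap': 85.21694345417716} 18.700000000000003
{'fx': 588.5819004134213, 'fy': 588.5819004134213, 'cx': 327.8347068213677, 'cy': 236.610309843166, 'rvec': array([ 2.35834815, -0.37565584,  0.15776679]), 'tvec': array([-434.42210665,  172.43440657, 1139.06128232])}
{'fx': 553.5946477078616, 'fy': 553.5946477078616, 'cx': 316.3193335920952, 'cy': 238.84826785836535, 'rvec': array([ 2.19990814, -2.19147655,  0.0736751 ]), 'tvec': array([   1.2926424 ,  466.71793612, 1015.42167541])}
```

View pics/top0.png

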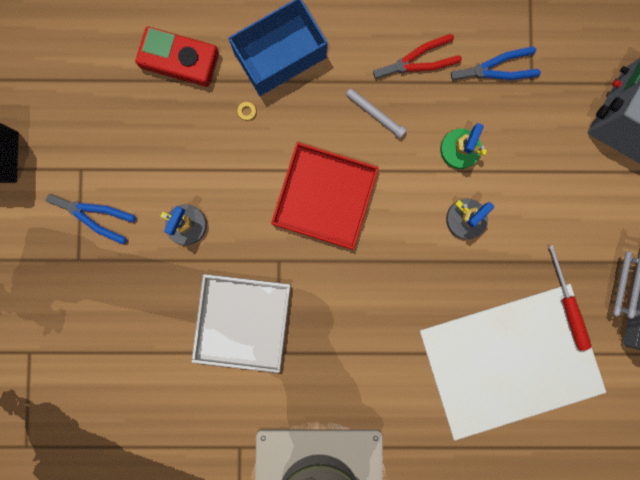

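View pics/side0.png

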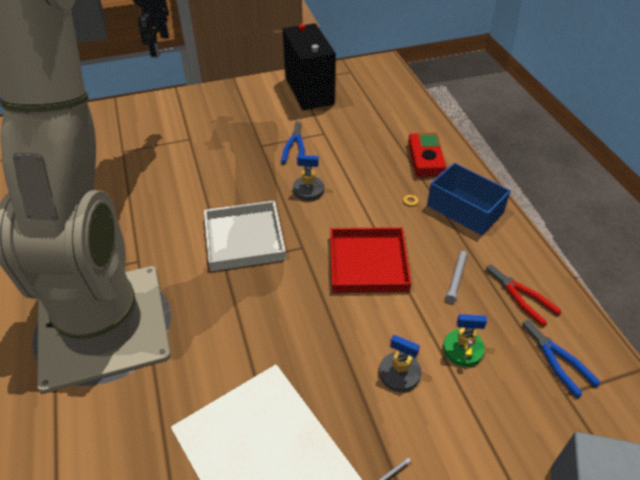

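```bash
cat > h.py <<'E'
import numpy as np, cv2
from workcell import env
def cam(n,name=None):
    s=env.snapshot(n)
    s["K"]=np.array([[s["fx"],0,s["cx"]],[0,s["fy"],s["cy"]],[0,0,1]]); s["R"]=cv2.Rodrigues(s["rvec"])[0]
    return s
def back(s,uv,z):
    uv=np.atleast_2d(uv).astype(float)
    d=np.c_[uv,np.ones(len(uv))]@np.linalg.inv(s["K"]).T@s["R"]
    c=-s["R"].T@s["tvec"]
    return c+d*((z-c[2])/d[:,2])[:,None]
def proj(s,p): return cv2.projectPoints(np.atleast_2d(p).astype(float),s["rvec"],s["tvec"],s["K"],None)[0][:,0]
def crop(s,u,v,w,h,k): return cv2.resize(s["color"][v:v+h,u:u+w],None,fx=k,fy=k,interpolation=cv2.INTER_CUBIC)
E
python3 - <<'E'
from h import *
t=cam("top");s=cam("side")
a=np.hstack([crop(t,150,190,70,60,5),crop(t,440,190,70,60,5)])
b=np.hstack([crop(s,275,145,70,60,5),crop(s,370,333,70,60,5)])
cv2.imwrite("pics/c1.png",np.vstack([a,b]))
for n,uv in (("L",(187,225)),("R",(467,218))): print(n,back(t,uv,16))
print(back(s,(309,189),16),back(s,(400,372),16))
print("tray",back(t,[(298,145),(377,172),(355,248),(274,224)],28))
E
```

```text
L [[491.30889152 242.93492022  16.        ]]
R [[ 506.63368264 -277.51555159   16.        ]]
[[489.08437485 238.71717156  16.        ]] [[ 501.30088499 -279.79117786   16.        ]]
tray [[ 639.73741959   37.73783516   28.        ]
 [ 590.06744703 -108.48626833   28.        ]
 [ 449.36029208  -67.73577825   28.        ]
 [ 492.84048495   80.94931689   28.        ]]
```

View pics/c1.png

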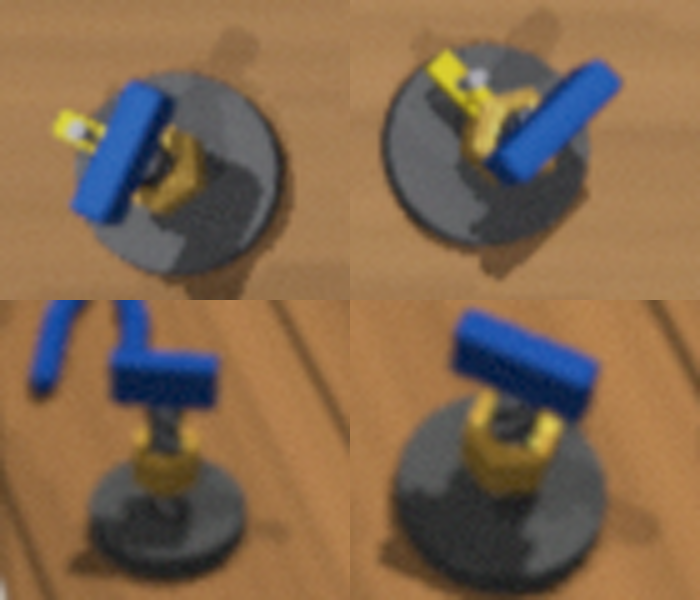

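```bash
cat >> h.py <<'E'
from scipy.optimize import minimize
def mask(s,u,v,w,h):
    hsv=cv2.cvtColor(s["color"],cv2.COLOR_BGR2HSV)
    m=cv2.inRange(hsv,(105,120,40),(125,255,255)); o=np.zeros_like(m); o[v:v+h,u:u+w]=m[v:v+h,u:u+w]
    n,l,st,_=cv2.connectedComponentsWithStats(o)
    return (l==1+np.argmax(st[1:,4])).astype(np.uint8)
def fit(sm,x0,dz=0):
    B=np.array([[x,y,z] for x in(-25,25) for y in(-7,7) for z in(78+dz,104+dz)],float)
    k=8
    T=[cv2.resize(m,None,fx=2,fy=2,interpolation=cv2.INTER_LINEAR) for _,m in sm]
    def f(p):
        c,q=np.cos(p[2]),np.sin(p[2]); P=B@np.array([[c,q,0],[-q,c,0],[0,0,1]])+[p[0],p[1],0]; e=0
        for (s,m),t in zip(sm,T):
            h=cv2.convexHull(((proj(s,P)+.5)*2*16-8).round().astype(np.int32))
            o=np.zeros_like(t); cv2.fillConvexPoly(o,h,1,shift=4)
            e+=1-(o&t).sum()/(o|t).sum()
        return e
    return min((minimize(f,[x0[0],x0[1],a],method="Nelder-Mead",options=dict(initial_simplex=[[x0[0]-8,x0[1],a],[x0[0]+8,x0[1]-8,a],[x0[0],x0[1]+8,a],[x0[0],x0[1],a+.4]])) for a in np.arange(0,3.1,.4)),key=lambda r:r.fun)
E
python3 - <<'E'
from h import *
t=cam("top");s=cam("side")
for n,x0,a,b in (("L",(490,241),(158,200,35,40),(290,152,40,30)),("R",(504,-278),(465,195,40,40),(385,333,40,30))):
    mt,ms=(mask(t,*a),mask(s,*b)); print(n,mt.sum(),ms.sum())
    for w in ([(t,mt)],[(s,ms)],[(t,mt),(s,ms)]):
        r=fit(w,x0); print(r.x,r.fun)
print(env.state()["tool_rot"])
c=back(t,[(298,145),(377,172),(355,248),(274,224)],28).mean(0);print(c)
print(back(s,[(331,229),(405,228),(409,290),(331,290)],28))
# pointer directions
print(back(t,[(150+60/5,190+128/5),(440+440/5,190+65/5)],43))
E
```

```text
L 284 208
[493.3224173  247.27300432   2.67396064] 0.2298305084745763
[492.1927495  252.85849319   2.31347033] 0.2934131736526946
[493.36315728 248.10940397   2.67009294] 0.6073087003857579
R 267 323
[ 506.20278176 -279.4500025    -0.78724314] 0.20298507462686566
[ 502.72865352 -272.15537098    2.16252967] 0.327433628318584
[ 504.19124128 -277.3096074     2.29918882] 0.5524457593688363
[-2.42903427e-05  1.88770102e-01  9.82021284e-01 -2.14906915e-04]
[543.00141091 -14.38372363  28.        ]
[[ 493.00071914   86.54814383   28.        ]
 [ 647.91826722   39.68517475   28.        ]
 [ 586.8568186  -121.39565084   28.        ]
 [ 439.57953753  -73.62280758   28.        ]]
[[ 505.90704851  282.19864795   43.        ]
 [ 531.87357099 -381.445627     43.        ]]
```

```bash
sed -i 's/(105,120,40),(125,255,255)/(102,110,30),(125,255,255)/' h.py
python3 - <<'E'
from h import *
t=cam("top");s=cam("side")
for n,x0,a,b in (("L",(490,241),(158,200,35,40),(290,152,40,30)),("R",(504,-278),(465,195,40,40),(385,333,40,30))):
    mt,ms=(mask(t,*a),mask(s,*b)); print(n,mt.sum(),ms.sum(),cv2.boundingRect(mt),cv2.boundingRect(ms))
    for w in ([(t,mt)],[(s,ms)],[(t,mt),(s,ms)]):
        r=fit(w,x0); print(r.x,r.fun)
u=(185,205) if 0 else None
hsv=cv2.cvtColor(t["color"],cv2.COLOR_BGR2HSV); print(hsv[222,165:185].tolist())
print(back(t,[(162.5,214.5),(457.5,202)],43))
E
```

```text
L 291 209 (165, 207, 20, 28) (298, 152, 20, 15)
[ 4.93045998e+02  2.47982258e+02 -4.47407545e-01] 0.20938137321549966
[489.54402773 256.44283329  -0.79403987] 0.29481733220050976
[492.4990808  248.00529645   2.67098607] 0.5868065644336831
R 268 330 (467, 203, 27, 24) (391, 336, 28, 21)
[ 506.22572652 -279.27477446    2.35594436] 0.19760479041916168
[ 504.27875389 -271.81464603    2.2221363 ] 0.31551634665282824
[ 504.49126564 -277.09593016   -0.78633047] 0.5358213388782371
[[10, 25, 123], [115, 14, 109], [113, 71, 129], [109, 178, 165], [107, 194, 179], [108, 184, 182], [108, 185, 183], [108, 186, 181], [108, 188, 180], [108, 188, 176], [109, 187, 153], [108, 208, 114], [109, 205, 77], [110, 189, 70], [112, 109, 77], [109, 49, 89], [110, 21, 72], [105, 11, 45], [120, 12, 43], [17, 101, 63]]
[[ 507.90616781  281.33732039   43.        ]
 [ 533.1036327  -252.95916389   43.        ]]
```

{"op": "play_rows", "data": {
  "motion": [0,0,0.02,-73,-43,9,0.4,0,0,0.04,-126,-74,18,0.4,0,0,0.05,-176,-103,27,0.4,0,0,0.06,-226,-132,36,0.4,0,0,0.07,-266,-156,45,0.4]
}}

```text
time: 1.02
eef_pos: [422.1, 335.3, 186.4]
tool_rot: [0.0, 0.223, 0.975, 0.0]
ft_force: [0.4, 0.9, 0.1]
finger_gap: 51.3
gripper_force: 0.0
```

```bash
cat >> h.py <<'E'
from scipy.spatial.transform import Rotation as Ro
def go(x,y,z,ang):
    "shift and turn in tool axes to TCP x,y,z pointing down with tool y at world angle ang"
    st=env.state(); q=st["tool_rot"]; R=Ro.from_quat([q[1],q[2],q[3],q[0]]); 
    best=None
    for a in (ang,ang+np.pi):
        yv=np.array([np.cos(a),np.sin(a),0]); zv=np.array([0,0,-1.]); T=np.c_[np.cross(yv,zv),yv,zv]
        r=(R.inv()*Ro.from_matrix(T)).as_rotvec()
        if best is None or np.linalg.norm(r)<np.linalg.norm(best): best=r
    print("t",round(st["time"],2),"pos",st["eef_pos"].round(1),"yaw",round(np.arctan2(*R.as_matrix()[[1,0],1]),3),"q7",st["q"][6].round(2),"gap",round(st["finger_gap"],1),"F",st["ft_force"].round(1))
    print("rot",best.round(3),"shift",(R.inv().apply(np.array([x,y,z])-st["eef_pos"])).round(1))
E
python3 -c "
from h import *
go(492,245.5,170,1.12)"
```

```text
t 1.02 pos [422.1 335.3 186.4] yaw 1.121 q7 0.38 gap 51.3 F [0.4 0.9 0.1]
rot [0.001 0.    0.001] shift [-102.   -50.5   16.4]
```

{"op": "play_rows", "data": {
  "motion": [0,0,0,-51,-25,5,0.4,0,0,0,-102,-50.5,10,0.4,0,0,0,-102,-50.5,16,0.4,0,0,0,-102,-50.5,16,0.4,0,0,0,-102,-50.5,16,0.4]
}}

```text
time: 1.65
eef_pos: [490.1, 248.6, 170.5]
tool_rot: [-0.0, 0.222, 0.975, 0.0]
ft_force: [0.1, 0.9, -0.3]
finger_gap: 51.1
gripper_force: 0.0
```

```bash
python3 - <<'E'
from h import *
go(492,245.5,75,1.12)
s=cam("side");t=cam("top")
cv2.imwrite("pics/l1.png",np.hstack([crop(s,250,90,110,130,3),crop(t,130,160,110,130,3)]))
E
```

```text
t 1.65 pos [490.1 248.6 170.5] yaw 1.123 q7 0.61 gap 51.1 F [ 0.1  0.9 -0.3]
rot [ 0.    -0.     0.003] shift [-3.1 -2.  95.5]
```

View pics/l1.png

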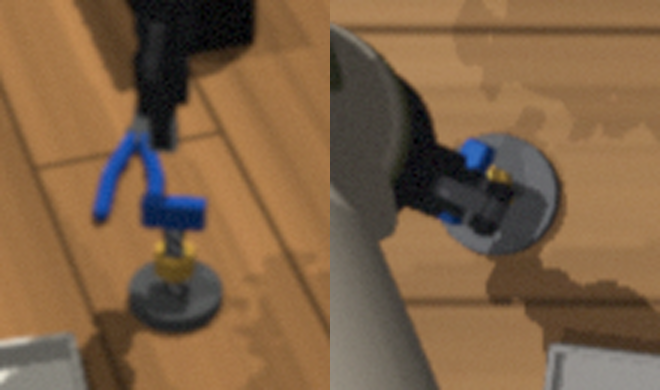

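{"op": "play_rows", "data": {
  "motion": [0,0,0,-3,-2,30,0.4,0,0,0,-3,-2,60,0.4,0,0,0,-3,-2,85,0.4,0,0,0,-3,-2,95,0.4,0,0,0,-3,-2,95,0.4]
}}

```text
time: 2.38
eef_pos: [492.4, 244.4, 75.3]
tool_rot: [-0.0, 0.223, 0.975, -0.0]
ft_force: [0.2, -0.4, 0.1]
finger_gap: 51.4
gripper_force: 0.0
```

{"op": "play_rows", "data": {
  "motion": [0,0,0,0,0,0,0.7,0,0,0,0,0,0,1,0,0,0,0,0,0,1,0,0,0,0,0,0,1,0,0,0,0,0,0,1]
}}

```text
time: 3.0
eef_pos: [493.0, 244.5, 75.9]
tool_rot: [0.0, 0.223, 0.975, 0.001]
ft_force: [0.9, 3.0, 4.0]
finger_gap: 13.2
gripper_force: 63.2
```

```bash
python3 - <<'E'
from h import *
go(492,245.5,75,1.12-1.22)
s=cam("side");t=cam("top")
cv2.imwrite("pics/l2.png",np.hstack([crop(s,250,90,110,130,3),crop(t,130,160,110,130,3)]))
E
```

```text
t 3.0 pos [493.  244.5  75.9] yaw 1.121 q7 0.63 gap 13.2 F [0.9 3.  4. ]
rot [ 1.000e-03 -0.000e+00  1.221e+00] shift [1.4 0.4 0.9]
```

View pics/l2.png

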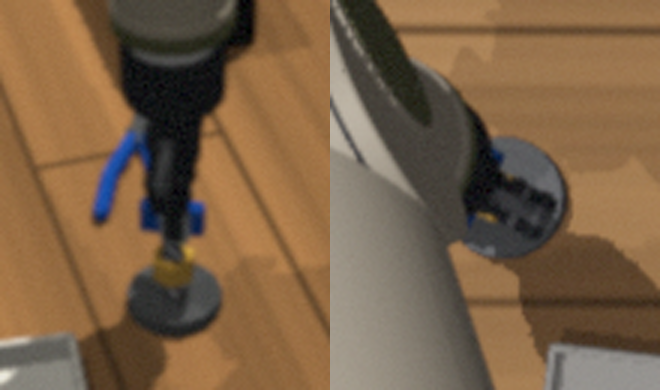

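{"op": "play_rows", "data": {
  "motion": [0,0,0.15,0,0,0,1,0,0,0.3,0,0,0,1,0,0,0.45,0,0,0,1,0,0,0.6,0,0,0,1,0,0,0.75,0,0,0,1]
}}

```text
time: 3.72
eef_pos: [491.6, 243.4, 75.7]
tool_rot: [-0.001, 0.567, 0.824, -0.001]
ft_force: [-8.7, -3.1, 14.5]
finger_gap: 13.4
gripper_force: 64.6
```

{"op": "play_rows", "data": {
  "motion": [0,0,0.15,0,0,0,1,0,0,0.3,0,0,0,1,0,0,0.45,0,0,0,1,0,0,0.49,0,0,0,1,0,0,0.49,0,0,0,1]
}}

```text
time: 4.35
eef_pos: [490.5, 243.4, 75.8]
tool_rot: [-0.001, 0.748, 0.664, -0.002]
ft_force: [-13.8, -4.0, 21.6]
finger_gap: 13.3
gripper_force: 65.6
```

```bash
python3 - <<'E'
from h import *
go(492,245.5,75,1.12-1.22)
E
```

```text
t 4.35 pos [490.5 243.4  75.8] yaw -0.12 q7 -0.55 gap 13.3 F [-13.8  -4.   21.6]
rot [-0.005  0.002 -0.02 ] shift [2.3 1.3 0.8]
```

{"op": "play_rows", "data": {
  "motion": [0,0,0,0,0,0,0.6,0,0,0,0,0,0,0.4,0,0,0,0,0,0,0.4,0,0,0,0,0,-30,0.4,0,0,0,0,0,-80,0.4]
}}

```text
time: 4.97
eef_pos: [491.6, 243.3, 154.6]
tool_rot: [-0.0, 0.748, 0.664, -0.002]
ft_force: [0.9, 1.0, -0.5]
finger_gap: 51.4
gripper_force: 0.0
```

```bash
python3 - <<'E'
from h import *
go(505,-278,170,0.77)
s=cam("side")
cv2.imwrite("pics/l3.png",np.hstack([crop(s,275,145,70,60,5)]))
E
```

```text
t 4.97 pos [491.6 243.3 154.6] yaw -0.119 q7 -0.58 gap 51.4 F [ 0.9  1.  -0.5]
rot [-0.004  0.002 -0.889] shift [-516.    75.2  -14.1]
```

View pics/l3.png

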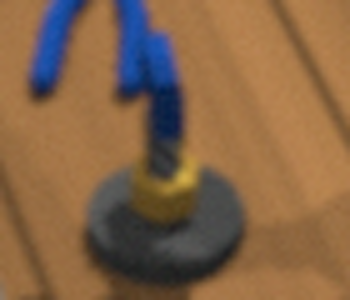

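{"op": "play_rows", "data": {
  "motion": [0,0,-0.1,-57,8,-8,0.4,0,0,-0.2,-114,17,-14,0.4,0,0,-0.3,-171,25,-14,0.4,0,0,-0.4,-228,33,-14,0.4,0,0,-0.5,-285,41,-14,0.4]
}}

```text
time: 5.65
eef_pos: [499.3, -45.7, 169.3]
tool_rot: [0.0, 0.559, 0.829, 0.0]
ft_force: [1.2, 0.4, -1.0]
finger_gap: 51.1
gripper_force: 0.0
```

```bash
python3 - <<'E'
from h import *
go(505,-278,170,0.77)
E
```

```text
t 5.65 pos [499.3 -45.7 169.3] yaw 0.384 q7 0.44 gap 51.1 F [ 1.2  0.4 -1. ]
rot [ 0.001  0.    -0.386] shift [-217.5  -81.8   -0.8]
```

{"op": "play_rows", "data": {
  "motion": [0,0,-0.1,-54,-20,0,0.4,0,0,-0.2,-108,-41,0,0.4,0,0,-0.3,-162,-61,0,0.4,0,0,-0.386,-217,-82,0,0.4,0,0,-0.386,-217,-82,0,0.4]
}}

```text
time: 6.28
eef_pos: [502.1, -281.4, 169.1]
tool_rot: [0.0, 0.394, 0.919, -0.002]
ft_force: [0.1, 0.5, -1.0]
finger_gap: 51.3
gripper_force: 0.0
```

{"op": "play_rows", "data": {
  "motion": [0,0,0,0,0,0,0.4,0,0,0,0,0,0,0.4,0,0,0,0,0,0,0.4,0,0,0,0,0,0,0.4,0,0,0,0,0,0,0.4]
}}

```text
time: 6.9
eef_pos: [504.2, -275.4, 169.3]
tool_rot: [0.0, 0.391, 0.92, 0.0]
ft_force: [0.1, 0.5, 0.5]
finger_gap: 51.4
gripper_force: 0.0
```

```bash
python3 - <<'E'
from h import *
go(505,-278,75,0.77)
s=cam("side");t=cam("top")
cv2.imwrite("pics/r1.png",np.hstack([crop(s,350,270,110,130,3),crop(t,410,150,110,130,3)]))
E
```

```text
t 6.9 pos [ 504.2 -275.4  169.3] yaw 0.768 q7 1.36 gap 51.4 F [0.1 0.5 0.5]
rot [ 0.     0.    -0.002] shift [-2.4 -1.3 94.3]
```

View pics/r1.png

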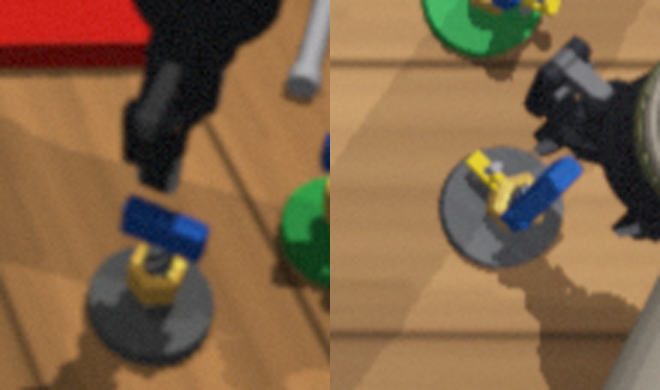

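{"op": "play_rows", "data": {
  "motion": [0,0,0,-2,-1,30,0.4,0,0,0,-2,-1,60,0.4,0,0,0,-2,-1,85,0.4,0,0,0,-2,-1,94,0.4,0,0,0,-2,-1,94,0.4]
}}

```text
time: 7.62
eef_pos: [504.7, -277.9, 75.3]
tool_rot: [-0.0, 0.391, 0.92, -0.0]
ft_force: [-1.0, 0.1, 0.6]
finger_gap: 51.2
gripper_force: 0.0
```

{"op": "play_rows", "data": {
  "motion": [0,0,0,0,0,0,0.7,0,0,0,0,0,0,1,0,0,0,0,0,0,1,0,0,0,0,0,0,1,0,0,0,0,0,0,1]
}}

```text
time: 8.25
eef_pos: [505.8, -277.7, 76.1]
tool_rot: [0.001, 0.391, 0.92, 0.0]
ft_force: [2.3, 2.8, 6.5]
finger_gap: 13.0
gripper_force: 63.0
```

{"op": "play_rows", "data": {
  "motion": [0,0,0.15,0,0,0,1,0,0,0.3,0,0,0,1,0,0,0.45,0,0,0,1,0,0,0.6,0,0,0,1,0,0,0.75,0,0,0,1]
}}

```text
time: 8.88
eef_pos: [504.8, -277.8, 75.9]
tool_rot: [-0.0, 0.703, 0.711, 0.0]
ft_force: [-1.6, 2.3, 8.4]
finger_gap: 13.0
gripper_force: 63.3
```

{"op": "play_rows", "data": {
  "motion": [0,0,0.15,0,0,0,1,0,0,0.3,0,0,0,1,0,0,0.45,0,0,0,1,0,0,0.49,0,0,0,1,0,0,0.49,0,0,0,1]
}}

```text
time: 9.5
eef_pos: [504.1, -277.5, 75.8]
tool_rot: [-0.001, 0.853, 0.521, -0.0]
ft_force: [-5.1, 5.3, 13.3]
finger_gap: 13.0
gripper_force: 64.1
```

{"op": "play_rows", "data": {
  "motion": [0,0,0,0,0,0,0.6,0,0,0,0,0,0,0.4,0,0,0,0,0,0,0.4,0,0,0,0,0,-30,0.4,0,0,0,0,0,-80,0.4]
}}

```text
time: 10.12
eef_pos: [503.8, -277.4, 154.9]
tool_rot: [-0.001, 0.853, 0.522, -0.001]
ft_force: [0.9, 0.2, 0.4]
finger_gap: 51.5
gripper_force: 0.0
```

```bash
python3 - <<'E'
from h import *
go(491,243.5,170,-0.12)
s=cam("side")
cv2.imwrite("pics/r2.png",np.hstack([crop(s,370,333,70,60,5),crop(s,275,145,70,60,5)]))
E
```

```text
t 10.12 pos [ 503.8 -277.4  154.9] yaw -0.473 q7 0.26 gap 51.5 F [0.9 0.2 0.4]
rot [-0.003  0.    -0.353] shift [ 457.8 -248.8  -14.7]
```

View pics/r2.png

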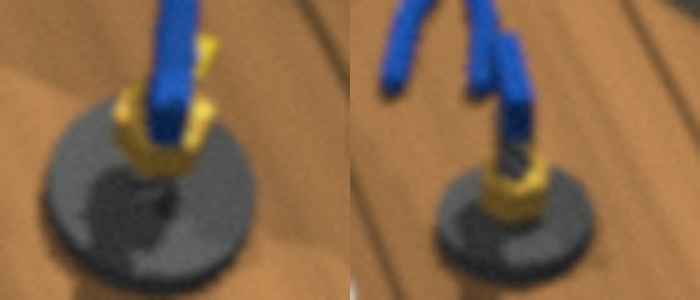

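R's nut rose (its lower edge went up from about row 195 to 178 in the crop, and thread now shows below it). L's nut sank towards its foot. So the left tester is the left-hand one, and I'm going back to it.

{"op": "play_rows", "data": {
  "motion": [0,0,-0.05,50,-28,-6,0.4,0,0,-0.1,100,-55,-12,0.4,0,0,-0.15,150,-82,-15,0.4,0,0,-0.2,200,-109,-15,0.4,0,0,-0.25,250,-136,-15,0.4]
}}

```text
time: 10.8
eef_pos: [497.4, 8.6, 170.4]
tool_rot: [-0.0, 0.781, 0.625, 0.001]
ft_force: [1.8, -0.2, 0.6]
finger_gap: 51.3
gripper_force: 0.0
```

```bash
python3 -c "
from h import *
go(491,243.5,170,-0.12)"
```

```text
t 10.8 pos [497.4   8.6 170.4] yaw -0.221 q7 -0.22 gap 51.3 F [ 1.8 -0.2  0.6]
rot [ 0.001 -0.001 -0.101] shift [227.8 -57.8   0.7]
```

{"op": "play_rows", "data": {
  "motion": [0,0,-0.03,55,-14,0,0.4,0,0,-0.05,110,-28,0,0.4,0,0,-0.08,165,-42,0,0.4,0,0,-0.1,215,-54,0,0.4,0,0,-0.1,228,-58,0,0.4]
}}

```text
time: 11.42
eef_pos: [490.5, 245.5, 169.8]
tool_rot: [-0.0, 0.748, 0.664, -0.0]
ft_force: [-0.2, -0.3, 0.1]
finger_gap: 51.3
gripper_force: 0.0
```

{"op": "play_rows", "data": {
  "motion": [0,0,0,0,0,0,0.4,0,0,0,0,0,0,0.4,0,0,0,0,0,0,0.4,0,0,0,0,0,0,0.4,0,0,0,0,0,0,0.4]
}}

```text
time: 12.05
eef_pos: [491.5, 241.5, 170.4]
tool_rot: [-0.0, 0.749, 0.662, 0.0]
ft_force: [-0.3, -0.2, -0.3]
finger_gap: 51.1
gripper_force: 0.0
```

```bash
python3 -c "
from h import *
go(491,243.5,75,-0.12)"
```

```text
t 12.05 pos [491.5 241.5 170.4] yaw -0.124 q7 -0.5 gap 51.1 F [-0.3 -0.2 -0.3]
rot [-0.    -0.    -0.004] shift [ 1.9 -0.8 95.4]
```

{"op": "play_rows", "data": {
  "motion": [0,0,0,2,-1,30,0.4,0,0,0,2,-1,60,0.4,0,0,0,2,-1,85,0.4,0,0,0,2,-1,95,0.4,0,0,0,2,-1,95,0.4]
}}

```text
time: 12.68
eef_pos: [490.6, 243.8, 75.3]
tool_rot: [0.0, 0.749, 0.662, -0.0]
ft_force: [-0.5, -0.1, 0.1]
finger_gap: 51.3
gripper_force: 0.0
```

{"op": "play_rows", "data": {
  "motion": [0,0,0,0,0,0,0.7,0,0,0,0,0,0,1,0,0,0,0,0,0,1,0,0,0,0,0,0,1,0,0,0,0,0,0,1]
}}

```text
time: 13.3
eef_pos: [490.5, 244.4, 76.0]
tool_rot: [-0.001, 0.749, 0.662, 0.0]
ft_force: [-3.4, -0.1, 6.4]
finger_gap: 13.1
gripper_force: 61.5
```

{"op": "play_rows", "data": {
  "motion": [0,0,0,0,0,-10,1,0,0,0,0,0,-25,1,0,0,0,0,0,-45,1,0,0,0,0,0,-60,1,0,0,0,0,0,-60,1]
}}

```text
time: 13.92
eef_pos: [491.3, 244.4, 136.6]
tool_rot: [-0.0, 0.749, 0.662, 0.001]
ft_force: [-0.4, 0.0, -6.1]
finger_gap: 12.9
gripper_force: 59.8
```

```bash
python3 - <<'E'
from h import *
go(543,-16,136,-0.124)
s=cam("side");t=cam("top")
cv2.imwrite("pics/l4.png",np.hstack([crop(s,250,90,110,130,3),crop(t,130,140,110,130,3)]))
E
```

```text
t 13.93 pos [491.3 244.4 136.6] yaw -0.123 q7 -0.47 gap 12.9 F [-0.4  0.  -6.1]
rot [ 0.001 -0.002  0.001] shift [-252.1   83.2    0.3]
```

View pics/l4.png

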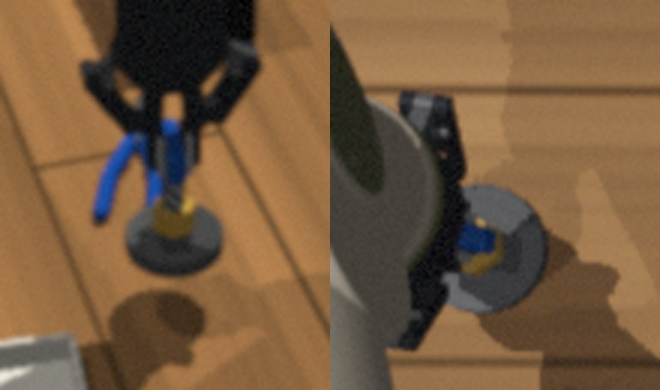

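{"op": "play_rows", "data": {
  "motion": [0,0,0,-25,8,0,1,0,0,0,-60,20,0,1,0,0,0,-98,32,0,1,0,0,0,-136,45,0,1,0,0,0,-174,57,0,1]
}}

```text
time: 14.65
eef_pos: [525.6, 63.0, 134.6]
tool_rot: [-0.0, 0.749, 0.662, -0.0]
ft_force: [0.8, -0.5, -6.1]
finger_gap: 13.1
gripper_force: 59.9
```

{"op": "play_rows", "data": {
  "motion": [0,0,0,-38,13,0,1,0,0,0,-65,22,0,1,0,0,0,-78,26,0,1,0,0,0,-78,26,0,1,0,0,0,-78,26,0,1]
}}

```text
time: 15.28
eef_pos: [542.0, -14.7, 135.0]
tool_rot: [-0.0, 0.749, 0.663, -0.0]
ft_force: [0.2, 1.3, -5.9]
finger_gap: 13.1
gripper_force: 59.8
```

```bash
python3 - <<'E'
from h import *
go(543,-16,82,-0.124)
s=cam("side");t=cam("top")
cv2.imwrite("pics/p1.png",np.hstack([crop(s,310,150,130,160,3),crop(t,250,120,130,160,3)]))
E
```

```text
t 15.28 pos [542.  -14.7 135. ] yaw -0.121 q7 0.05 gap 13.1 F [ 0.2  1.3 -5.9]
rot [-0.001 -0.001  0.003] shift [-1.2  1.2 53. ]
```

View pics/p1.png

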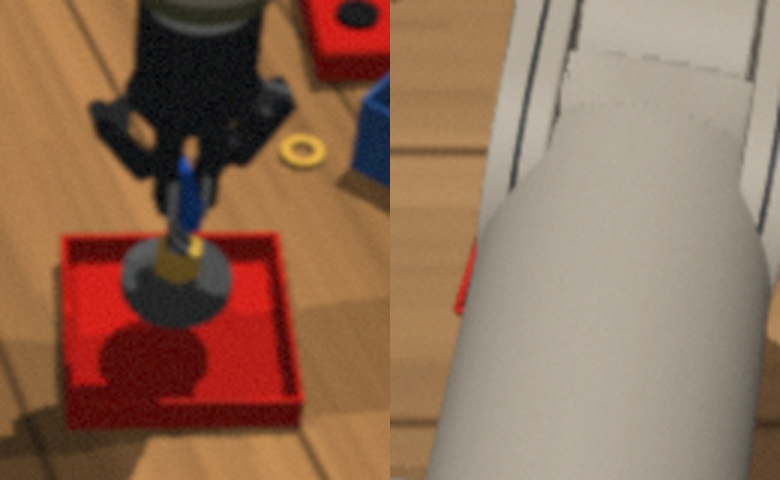

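{"op": "play_rows", "data": {
  "motion": [0,0,0,0,0,15,1,0,0,0,0,0,30,1,0,0,0,0,0,42,1,0,0,0,0,0,50,1,0,0,0,0,0,52,1]
}}

```text
time: 16.0
eef_pos: [541.9, -16.5, 82.7]
tool_rot: [-0.0, 0.749, 0.662, -0.0]
ft_force: [0.1, 0.6, -6.3]
finger_gap: 13.1
gripper_force: 59.9
```

{"op": "play_rows", "data": {
  "motion": [0,0,0,0,0,1,1,0,0,0,0,0,1.5,1,0,0,0,0,0,2,1,0,0,0,0,0,2,1,0,0,0,0,0,2,1]
}}

```text
time: 16.62
eef_pos: [542.2, -16.3, 81.4]
tool_rot: [0.0, 0.749, 0.662, 0.0]
ft_force: [-0.5, 0.5, -5.6]
finger_gap: 13.1
gripper_force: 59.9
```

Just touching. One millimetre more, then release and retreat.

{"op": "play_rows", "data": {
  "motion": [0,0,0,0,0,0.7,1,0,0,0,0,0,0.7,1,0,0,0,0,0,0.7,0.8,0,0,0,0,0,0.7,0.4,0,0,0,0,0,0.7,0.4]
}}

```text
time: 17.25
eef_pos: [542.4, -16.3, 80.7]
tool_rot: [0.0, 0.749, 0.662, 0.0]
ft_force: [1.0, -0.3, -0.0]
finger_gap: 50.9
gripper_force: 0.0
```

{"op": "play_rows", "data": {
  "motion": [0,0,0,0,0,0,0.4,0,0,0,0,0,-20,0.4,0,0,0,0,0,-60,0.4,0,0,0,0,0,-110,0.4,0,0,0,0,0,-140,0.4]
}}

```text
time: 17.88
eef_pos: [542.9, -16.9, 224.3]
tool_rot: [0.001, 0.75, 0.662, 0.002]
ft_force: [-0.9, 0.4, 0.1]
finger_gap: 51.1
gripper_force: 0.0
```

{"op": "play_rows", "data": {
  "motion": [0,0,0,0,0,0,0.4,0,0,0,0,0,0,0.4,0,0,0,0,0,0,0.4,0,0,0,0,0,0,0.4,0,0,0,0,0,0,0.4]
}}

```text
time: 18.5
eef_pos: [542.0, -16.4, 220.3]
tool_rot: [-0.0, 0.749, 0.662, -0.0]
ft_force: [0.3, -0.4, -0.7]
finger_gap: 51.0
gripper_force: 0.0
```

```bash
python3 - <<'E'
from h import *
s=cam("side")
cv2.imwrite("pics/e.png",crop(s,290,150,200,250,2))
E
```

```text
(no output)
```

View pics/e.png

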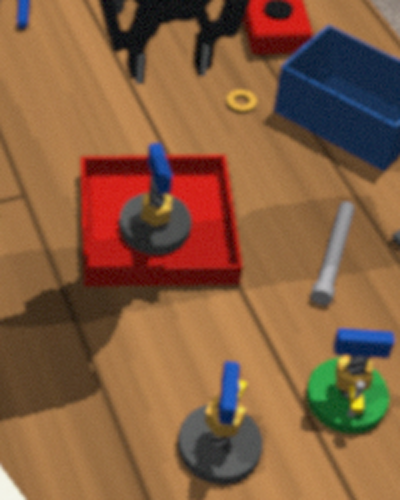

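The left-hand tester stands upright in the red tray (crop about 155,220). The right-hand one is still standing in its place (about 222,440).

```bash
python3 -c "
from workcell import env
print(env.job_done())"
```

```text
the job is handed in; nothing more can be done
None
```

I turned both handles about 70° clockwise: the nut on the tester to the robot's left went down, so that one is left-hand. It now stands upright and released in the red tray, the right-hand one (nut went up) stands where it was, and the job is handed in at 18.5 s with no verdict returned.

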